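Lay the standing bearing cover flat on the bench mat

ROBOT

A 7-joint arm with a two-finger parallel gripper is mounted at the origin on the work surface. World frame = base frame: x ahead of the robot, y to its left, z up, the work surface at z = 0. Lengths are in m, angles in degrees, forces in N, time in s.
With the tool pointing down it reaches from about 0.425 to 0.875 m from the base axis. Payload 4.7 kg.
Tool frame: the origin (TCP) lies between the finger pads; the fingertips stand 19 mm ahead of it and the grasp point (between the pads) is the TCP; x points along the fingers, z is the direction in which the jaws open and shut, and the axes are right-handed (so a half turn about x gives the same grasp; the last joint's range is limited). The gripper opens to 87 mm and grips with 3 to 60 N. Pads are 19 mm wide; open, the fingers measure 117 mm over their backs; the gripper's body (75 mm by 190 mm) begins 51 mm behind the grasp point.
Start: joints at [67.156, 18.392, -4.016, 83.108, 1.295, 78.541, -3.26], TCP at [0.261, -0.595, 0.242] pointing down, gripper open.
Joint ranges: [-163.93, 163.93], [-17.29, 119.83], [-79.2, 71.16], [3.27, 140.29], [-89.18, 269.18], [5.43, 117.66], [-154.24, 154.24]. Speed limits (degrees/s): [147.25, 147.25, 180, 180, 180, 180, 180].

INTERFACE

Orientations are given as [roll, pitch, yaw] about the fixed x, y, z axes, in that order (R = Rz(yaw) Ry(pitch) Rx(roll)).
In Python, from cell import monitor, read_camera, camera_model, env, regions_of gives the robot as it stands. The module is installed in compiled form; this text tells all that it offers.
- The arm moves only by the tool step_arm, never from a script. Its argument "deltas" is a list of rows, each a list of 5 numbers: the gripper's target within -1 to 1 (fully open at 1, half-way at 0, shut at -1), then the shift along the tool's x, y, z in m, then the turn about the tool's x in degrees. A call has 1 to 12 rows; each row is the pose to reach, as a shift and turn from the pose commanded when the call began, along the tool's axes at that moment; what a row does not reach only later rows make up. A row lasts 1/8 s, in which the tool goes at most 62.5 mm and 10.7 degrees, less where a joint would pass 70% of its speed; a pose out of reach is approached as far as the arm can. A call with a gripper value outside its range is refused whole. The fingers move at their own pace and stop on an object; "newtons" is the grip in N (left out, the last holds). Time passes only in rows, so rows that repeat a pose let the fingers close. It gives the time, the measured TCP pose, the force and the opening at its end, in the units of the state.
- monitor.get_obs(): the state, without advancing time (a new reading comes with each control period).
- read_camera(name): name is "side" or "top" or "wrist"; returns (picture, depth): 400x640x3 uint8, red, green, blue; 400x640 float32, m along the optical axis (not along the pixel's ray), 0 where there is no reading.
- camera_model(name): a dict with "fx", "fy", "cx", "cy" (pixels), "xyz" and "attitude" of the camera in the world. Camera axes: x right, y down, z forward; pixel columns grow to the right and rows downward; lengths in m; the calibration is good to about 2 mm. A picture is of the moment at which its call begins: read the wrist's pose just before it. camera_model takes no time and is no camera call; for the wrist camera it gives the pose at the moment of the call.
- env.sign_off(): hands the job in, once; it reports no verdict.
Trained networks look in the newest picture that a camera, given by its name, has taken for a name from the list of things; names that differ only in an ending like _2 or _b are one class to them, and where a whole thing is asked for, a point or a joint stands for the part that bears it (a point fixed in the world has none). Each returns a list of dicts, best first, with "p" (0 to 1); they miss things now and then, are a little off and sometimes report something else, mostly with a low value. They report only what shows in the picture. A call takes as long as a camera call. They do not tell look-alikes from the thing itself.
- regions_of(camera, thing): "pixels" (400x640 bool, what is visible of it) and "pixel" ([column, row] in pixels, amid what is visible of it).
The state is a dict: "time_s": time; "qpos": joint angles; "joint_velocities": joint speeds; "effort": joint torques, N m; "tool_pos": TCP position; "tool_rot": TCP orientation; "force": force on the tool from outside, world axes, zero at the start; "wrist_torque": the same for the moment, N m; "grip_width": finger opening in m.
Only numpy, scipy, OpenCV 4.12 (cv2) and the standard library are available. Lean on these libraries where they do the work, as an engineer would, in place of code of your own. Each camera call takes 0.05 s, during which the arm holds its last target. There are 200 camera calls.

TASK

One of the two square bearing covers on the rubber mat has been left standing on its narrow edge, where it can topple. Tip it over with a light push so that it lies flat on its plain back with the round boss facing up, close to where it stood, without gripping it or shoving it along the mat. Leave the cover that already lies flat and the upright steel setup block undisturbed.

Things in the scene. Friction and masses are not known exactly. Their poses are not given: they have to be found in the camera images.
- cover: Cover to tip: aluminium plate 70 x 70 x 14 mm, round boss (30 mm wide, 8 mm high) mid one face. Stands 70 mm tall on a narrow edge, any yaw; boss spans heights 20-50 mm. Origin: middle of that edge, at mid-thickness, on the mat's top. z up; y along its width; boss on the -x side, plain back at x = +7 mm. Pushed to +x near its top it falls by itself past 13 degrees; lying right, x points down.
- laid_cover: An identical bearing cover that already lies flat on the mat, boss up; to be left alone. Origin: centre of its underside; z up. 70 x 70 mm, 14 mm thick, 22 mm high at the boss.
- block: A steel setup block standing upright on the mat, 25 mm (x) x 50 mm (y) x 75 mm tall, with two columns of three dark holes in its broad faces; to be left alone. Origin: centre of its underside; z up.
- mat: The black rubber mat on the blue bench, 280 mm (x) x 540 mm (y) and 4 mm thick, fixed. Origin: centre of its underside, on the bench top; z up. The three things stand on it in a row along its y, about 175 mm apart, in any order.
Not all that is in view belongs to the job. Leave any red look-alike of the cover alone.

How it is judged:
By the outcome, as a careful person would: the job done as asked, in the order asked, and still so for the second after the job is handed in, with the robot touching nothing.
It also fails if it takes over 29 s, if anything falls off the work surface, if the arm or the gripper's body presses on something with over 40 N, if the wrist force passes 120 N, or if a joint passes its speed limit or range.

## Working session

There is one attempt and no reset: what is moved stays moved. The work goes in short steps, Python scripts to look and compute and a tool call to move; the robot and the scene stay as the last step left them, time stands still between calls to the robot, and variables do not carry over. Pictures are saved under pics/ and viewed, about 8 in all and at most 12, crops included, and the job is handed in when it is done.

Besides the shell and the picture viewer there is one more tool, called after "Request:" in YAML: its name, and indented under it one key for each argument. step_arm: Moves the arm, as the interface text tells. Its arguments: {"type":"object","properties":{"deltas":{"type":"array"},"newtons":{"type":"number"}},"required":["deltas"]}

```bash
mkdir -p pics; cat > h.py <<'E'
import numpy as np,cv2
from scipy.spatial.transform import Rotation as R
from cell import monitor,read_camera,camera_model,env,regions_of
def cam(n):
    m=camera_model(n); p,d=read_camera(n); return m,p,d
def cloud(m,d):
    v,u=np.mgrid[:400,:640]
    P=np.stack([(u-m['cx'])/m['fx']*d,(v-m['cy'])/m['fy']*d,d],-1)
    return P@rot(m).T+np.array(m['xyz'])
def rot(m):
    a=np.array(m['attitude'],float)
    return a if a.shape==(3,3) else R.from_euler('xyz',a,degrees=True).as_matrix() if a.size==3 else R.from_quat(a).as_matrix()
def save(n,p): cv2.imwrite('pics/'+n+'.png',p[:,:,::-1])
E
python3 - <<'E'
from h import *
o=monitor.get_obs();print(o)
for n in('top','side'):
    m,p,d=cam(n);save(n+'1',p);W=cloud(m,d);print(n,m)
    for t in('cover','laid_cover','block','mat'):
        for r in regions_of(n,t):
            q=W[r['pixels']&(d>0)]
            print(n,t,round(r['p'],2),r['pixel'],len(q),*(np.percentile(q,[3,50,97],axis=0).round(3).tolist() if len(q) else []))
E
```

```text
{'time_s': 0.0, 'qpos': array([67.15503875, 18.43789277, -4.01575392, 83.17708191,  1.29575204,
       78.54092228, -3.25943352]), 'joint_velocities': array([-0.05913026,  0.03190041, -0.0564043 ,  0.04950542, -0.09130111,
        0.01947361,  0.01191839]), 'effort': array([-5.31927362e-04, -4.91290998e+01, -4.03769799e-01, -3.12535357e+01,
       -6.38032285e-02,  4.36724047e-02,  1.41085875e-04]), 'tool_pos': array([ 0.26051347, -0.59492546,  0.24045565]), 'tool_rot': array([-176.60288907,   89.88919837,  117.05279771]), 'force': array([-0.51954472,  0.58417964, -0.94731482]), 'wrist_torque': array([-0.05001014, -0.00231773,  0.0083661 ]), 'grip_width': 0.08692088589655715}
top {'fx': 365.0231433876484, 'fy': 365.0231433876484, 'cx': 313.6951211928181, 'cy': 201.96758561069464, 'xyz': array([0.49185513, 0.01876893, 0.74602539]), 'attitude': array([-169.07651164,    0.23534442,  -90.57704683])}
top cover 0.76 [323.3, 258.8] 406 [0.502, -0.027, 0.004] [0.514, 0.004, 0.072] [0.526, 0.035, 0.075]
top cover 0.56 [377.4, 151.7] 556 [0.694, -0.125, 0.002] [0.725, -0.11, 0.06] [0.762, -0.1
[... 263 characters left out ...]
.24, 0.001] [0.499, 0.011, 0.003] [0.643, 0.269, 0.006]
side {'fx': 381.93377164676207, 'fy': 381.93377164676207, 'cx': 321.99705469689724, 'cy': 196.71931222504972, 'xyz': array([ 0.3017932 , -0.29219574,  0.52213867]), 'attitude': array([-139.36061861,   -0.35301799,  -44.24983354])}
side cover 0.92 [426.0, 194.9] 764 [0.693, -0.129, 0.008] [0.715, -0.119, 0.052] [0.759, -0.106, 0.07]
side cover 0.88 [285.1, 224.2] 1382 [0.5, -0.03, 0.004] [0.511, -0.004, 0.052] [0.528, 0.034, 0.074]
side laid_cover 0.63 [216.2, 174.9] 1201 [0.467, 0.151, 0.006] [0.502, 0.183, 0.017] [0.54, 0.227, 0.026]
side block 0.89 [365.6, 280.9] 1258 [0.498, -0.173, 0.005] [0.512, -0.159, 0.077] [0.549, -0.139, 0.08]
```

```bash
python3 - <<'E'
from h import *
a=cv2.imread('pics/top1.png')[100:340,140:480];b=cv2.imread('pics/side1.png')[100:340,140:480]
cv2.imwrite('pics/both.png',np.vstack([cv2.resize(x,None,fx=1.25,fy=1.25) for x in(a,b)]))
# plate top edge pose + boss side (height-coloured top)
for n in('top','side'):
    m,p,d=cam(n);W=cloud(m,d)
    r=[r for r in regions_of(n,'cover')]
    for x in r:
        q=W[x['pixels']&(d>0)]
        if abs(q[:,0].mean()-.51)>.04: continue
        t=q[(q[:,2]>.0695)&(q[:,2]<.085)][:,:2]
        rc=cv2.minAreaRect((t*1000).astype(np.float32));print(n,len(t),rc,t.mean(0))
        c=np.array(rc[0])/1000
        w,v=np.linalg.eigh(np.cov(t.T));ax=v[:,1]*np.sign(v[1,1]);nn=np.array([ax[1],-ax[0]])
        print('along',ax,'n',nn)
        for lo,hi in((.01,.022),(.028,.05),(.058,.07)):
            s=q[(q[:,2]>lo)&(q[:,2]<hi)][:,:2]-c
            if len(s):print(lo,len(s),np.percentile(s@nn,[5,25,50,75,95]).round(4),np.percentile(s@ax,[5,50,95]).round(4))
E
```

```text
top 297 ((516.1593627929688, 4.0892333984375), (13.939165115356445, 69.5501937866211), 14.136462211608887) [0.51611874 0.00435195]
along [-0.2410976   0.97050087] n [0.97050087 0.2410976 ]
0.01 5 [-0.0072 -0.0071 -0.0069 -0.0069 -0.0069] [-0.024   0.0212  0.0289]
0.028 36 [-0.015  -0.0132 -0.011  -0.0085 -0.0069] [-0.0165  0.0063  0.0145]
0.058 9 [-0.0073 -0.007  -0.007  -0.0069  0.0038] [-0.0277 -0.0051  0.024 ]
side 392 ((515.0696411132812, 3.8927955627441406), (15.636815071105957, 70.48697662353516), 13.141144752502441) [0.51439884 0.00240527]
along [-0.23900512  0.97101831] n [0.97101831 0.23900512]
0.01 117 [-0.0075 -0.0071 -0.0068 -0.0063  0.0013] [-0.0346 -0.0167  0.0309]
0.028 358 [-0.0154 -0.0146 -0.0072 -0.0066  0.0002] [-0.0344 -0.0097  0.0302]
0.058 195 [-0.0075 -0.0071 -0.0067 -0.0063  0.0008] [-0.0347 -0.0055  0.0313]
```

View pics/both.png

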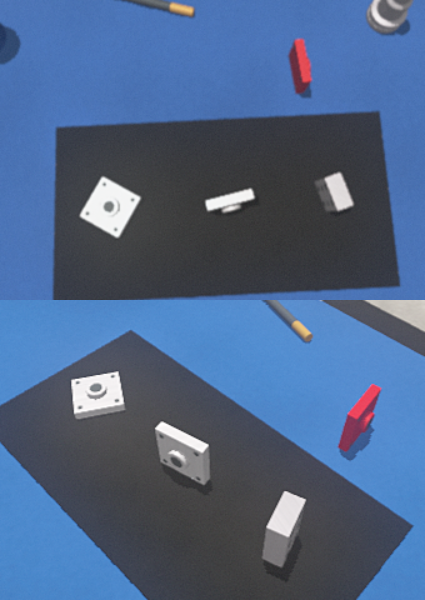

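The white cover stands mid-mat (composite about 230,200 in the top view and 185,450 in the side view). Its boss faces the robot, so the push goes along n ≈ (0.97, 0.24). The red one, at right, is a look-alike. Next I work out the approach in tool axes.

```bash
cat > plan.py <<'E'
from h import *
o=monitor.get_obs();T=R.from_euler('xyz',o['tool_rot'],degrees=True).as_matrix();p=o['tool_pos']
print(o['time_s'],p,o['grip_width'],o['force'].round(1));print(T.round(3))
y=np.radians(13.8);n=np.array([np.cos(y),np.sin(y),0]);c=np.array([.5157,.004,0])
z=T[:,2];ax=np.array([-n[1],n[0],0])
# turn about tool x aligning tool z with +-ax
for s in(1,-1):
    v=T.T@(s*ax);print('turn',np.degrees(np.arctan2(-v[1],v[2])))
for k,(d,h) in {'pre_hi':(-.06,.17),'pre':(-.06,.082),'push':(.006,.082)}.items():
    g=c+d*n+[0,0,h];print(k,g.round(3),'delta',(T.T@(g-p)).round(4))
g=np.array([.5,-.25,.2]);print('via',(T.T@(g-p)).round(4));print('n in tool',(T.T@n).round(4))
E
python3 plan.py
```

```text
0.7 [ 0.26071799 -0.59545262  0.24161857] 0.08710940834569005 [-0.2 -0.2 -0.1]
[[ 0.     0.916  0.401]
 [-0.     0.401 -0.916]
 [-1.    -0.     0.   ]]
turn -170.14977277329183
turn 9.850227226708169
pre_hi [ 0.457 -0.01   0.17 ] delta [ 0.0715  0.4149 -0.4571]
pre [ 0.457 -0.01   0.082] delta [ 0.1595  0.4149 -0.4571]
push [0.522 0.005 0.082] delta [ 0.1595  0.48   -0.4458]
via [ 0.0416  0.3578 -0.2205]
n in tool [-0.      0.9853  0.1711]
```

Request:
step_arm:
  deltas:
    - [-1,0.01,0.06,-0.04,2]
    - [-1,0.015,0.12,-0.075,4]
    - [-1,0.02,0.17,-0.105,6]
    - [-1,0.03,0.22,-0.135,8]
    - [-1,0.035,0.27,-0.17,9.8]
    - [-1,0.04,0.31,-0.2,9.8]
    - [-1,0.045,0.345,-0.24,9.8]
    - [-1,0.05,0.37,-0.29,9.8]
    - [-1,0.055,0.385,-0.34,9.8]
    - [-1,0.06,0.4,-0.395,9.8]
    - [-1,0.07,0.41,-0.44,9.8]
    - [-1,0.07,0.415,-0.457,9.8]

```text
time_s: 2.2
tool_pos: [0.4566, -0.0076, 0.1712]
tool_rot: [-79.6, 90.0, -155.5]
force: [0.2, -1.4, 0.4]
grip_width: 0.0007
```

Request:
step_arm:
  deltas:
    - [-1,0,0,0,0]
    - [-1,0,0,0,0]

```text
time_s: 2.45
tool_pos: [0.4581, -0.0122, 0.1719]
tool_rot: [35.7, 89.9, -40.6]
force: [0.7, -0.2, 0.4]
grip_width: 0.0008
```

```bash
python3 plan.py; python3 - <<'E'
from h import *
m,p,d=cam('side');save('s2',p)
E
```

```text
2.45 [ 0.45812904 -0.01222001  0.17189246] 0.000805664921451823 [ 0.7 -0.2  0.4]
[[ 0.001  0.972  0.237]
 [-0.001  0.237 -0.972]
 [-1.     0.001  0.001]]
turn 179.91089494712415
turn -0.08910505287584988
pre_hi [ 0.457 -0.01   0.17 ] delta [ 0.0019 -0.0002 -0.002 ]
pre [ 0.457 -0.01   0.082] delta [ 0.0899 -0.0003 -0.0021]
push [0.522 0.005 0.082] delta [ 0.0899  0.0657 -0.0022]
via [-0.0279 -0.0157  0.241 ]
n in tool [ 6.0e-04  1.0e+00 -1.6e-03]
```

View pics/s2.png

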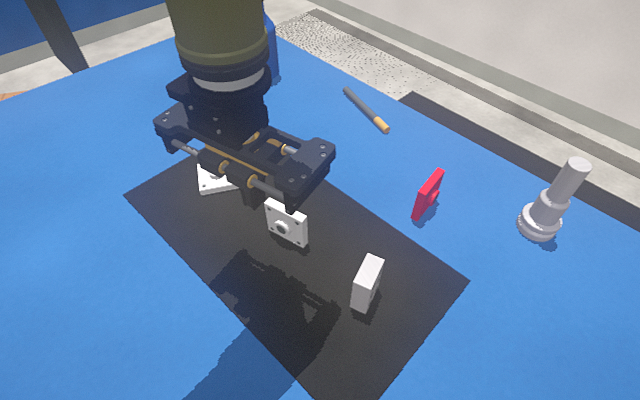

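The fingers are closed and aligned, and the cover still stands at about (287,223). I lower the fingers behind it and approach.

Request:
step_arm:
  deltas:
    - [-1,0.03,0,-0.002,0]
    - [-1,0.06,0,-0.002,0]
    - [-1,0.09,0,-0.002,0]
    - [-1,0.09,0,-0.002,0]
    - [-1,0.09,0.012,-0.002,0]
    - [-1,0.09,0.024,-0.002,0]
    - [-1,0.09,0.032,-0.002,0]
    - [-1,0.09,0.032,-0.002,0]

```text
time_s: 3.5
tool_pos: [0.4892, -0.0003, 0.082]
tool_rot: [98.1, 89.9, 22.0]
force: [-0.5, -0.3, -0.1]
grip_width: 0.0006
```

```bash
python3 plan.py|head -1; python3 - <<'E'
from h import *
m,p,d=cam('side');save('s3',cv2.resize(p[120:320,160:440],None,fx=2,fy=2))
E
```

```text
3.5 [ 4.89161166e-01 -2.94917020e-04  8.19764976e-02] 0.0005801543628065332 [-0.5 -0.3 -0.1]
```

View pics/s3.png

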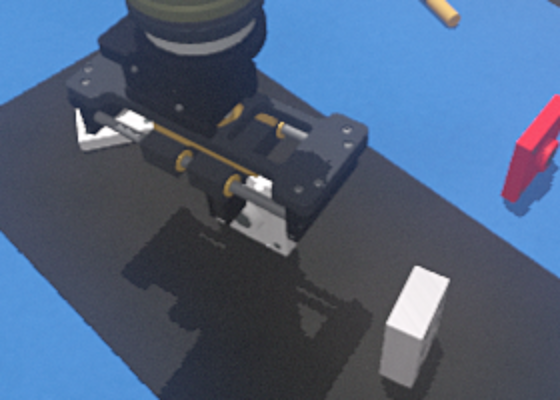

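Request:
step_arm:
  deltas:
    - [-1,0,0.004,0,0]
    - [-1,0,0.008,0,0]
    - [-1,0,0.011,0,0]
    - [-1,0,0.014,0,0]
    - [-1,0,0.017,0,0]
    - [-1,0,0.02,0,0]

```text
time_s: 4.3
tool_pos: [0.5078, 0.0041, 0.0815]
tool_rot: [29.1, 90.0, -47.0]
force: [0.4, -0.1, 0.7]
grip_width: 0.0007
```

```bash
cat > look.py <<'E'
import sys
from h import *
print(monitor.get_obs()['force'].round(2))
for n in('top','side'):
    m,p,d=cam(n);save(n+sys.argv[1],p);W=cloud(m,d)
    for t in('cover','laid_cover','block'):
        for r in regions_of(n,t):
            q=W[r['pixels']&(d>0)]
            if len(q): print(n,t,round(r['p'],2),r['pixel'],len(q),*np.percentile(q,[3,50,97],axis=0).round(3).tolist())
a=[cv2.imread(f'pics/{n}{sys.argv[1]}.png')[110:320,150:460] for n in('top','side')]
cv2.imwrite(f'pics/b{sys.argv[1]}.png',cv2.resize(np.hstack(a),None,fx=1.25,fy=1.25))
E
python3 look.py 4
```

```text
[ 0.37 -0.09  0.68]
top cover 0.97 [378.6, 151.2] 556 [0.694, -0.125, 0.004] [0.726, -0.11, 0.061] [0.762, -0.102, 0.071]
top cover 0.24 [405.6, 252.6] 517 [0.503, -0.167, 0.028] [0.525, -0.149, 0.077] [0.546, -0.137, 0.08]
top laid_cover 0.65 [228.5, 261.0] 1283 [0.473, 0.153, 0.014] [0.508, 0.19, 0.017] [0.545, 0.228, 0.026]
top block 0.86 [408.0, 252.2] 547 [0.502, -0.168, 0.025] [0.525, -0.15, 0.077] [0.548, -0.137, 0.08]
side cover 0.96 [426.6, 191.6] 859 [0.693, -0.128, -0.001] [0.716, -0.118, 0.049] [0.788, -0.093, 0.07]
side cover 0.91 [292.4, 227.8] 923 [0.503, -0.03, 0.008] [0.518, -0.01, 0.036] [0.535, 0.034, 0.073]
side laid_cover 0.55 [212.6, 177.8] 757 [0.466, 0.149, 0.006] [0.493, 0.176, 0.017] [0.533, 0.228, 0.019]
side block 0.97 [364.3, 283.5] 1264 [0.498, -0.173, 0.005] [0.512, -0.16, 0.076] [0.547, -0.141, 0.079]
```

View pics/b4.png

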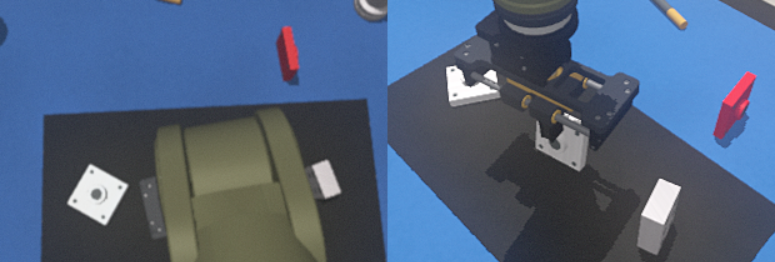

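In the side half the fingers touch the cover near its top (about 560,125). It is tilting and the bottom edge hasn't moved, so I continue the push.

Request:
step_arm:
  deltas:
    - [-1,0,0.003,0,0]
    - [-1,0,0.006,0,0]
    - [-1,0,0.009,0,0]
    - [-1,0,0.012,0,0]
    - [-1,0,0.012,0,0]
    - [-1,0,0.012,0,0]
    - [-1,0,0.012,0,0]

```text
time_s: 5.58
tool_pos: [0.5191, 0.0069, 0.0815]
tool_rot: [-45.1, 90.0, -121.3]
force: [0.3, -0.0, -0.3]
grip_width: 0.0008
```

```bash
python3 look.py 5 | grep -E "side|\["
```

```text
[ 0.34 -0.   -0.27]
top cover 0.6 [377.8, 152.1] 530 [0.694, -0.125, -0.0] [0.728, -0.109, 0.06] [0.761, -0.102, 0.071]
top laid_cover 0.95 [229.9, 263.7] 1324 [0.471, 0.153, 0.008] [0.508, 0.189, 0.017] [0.546, 0.227, 0.026]
top block 0.95 [406.9, 254.5] 560 [0.501, -0.169, 0.029] [0.524, -0.15, 0.077] [0.548, -0.136, 0.08]
side cover 0.94 [298.4, 221.1] 923 [0.519, -0.024, 0.006] [0.543, 0.005, 0.017] [0.584, 0.042, 0.026]
side cover 0.62 [426.5, 192.5] 739 [0.693, -0.128, 0.005] [0.713, -0.119, 0.052] [0.757, -0.108, 0.07]
side laid_cover 0.84 [215.2, 176.9] 973 [0.467, 0.149, 0.006] [0.497, 0.178, 0.017] [0.525, 0.228, 0.026]
side block 0.71 [365.6, 282.6] 1243 [0.498, -0.173, 0.007] [0.512, -0.16, 0.077] [0.548, -0.141, 0.08]
side block 0.54 [313.0, 274.1] 39866 [0.377, -0.245, 0.002] [0.469, -0.088, 0.003] [0.64, 0.249, 0.005]
```

View pics/b5.png

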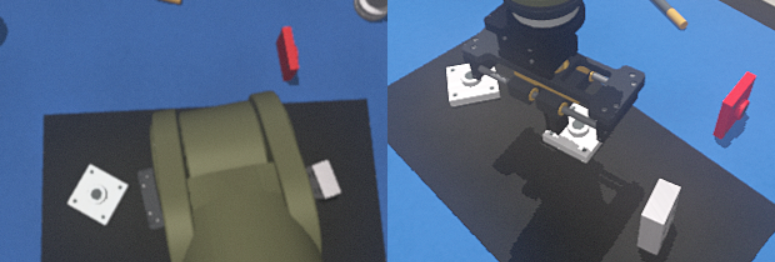

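The cover now lies flat, boss up (side half about 575,135). I lift straight up, then back off to uncover the view.

Request:
step_arm:
  deltas:
    - [-1,-0.03,0,0,0]
    - [-1,-0.07,0,0,0]
    - [-1,-0.12,0,0,0]
    - [-1,-0.14,0,0.05,0]
    - [-1,-0.15,0,0.1,0]
    - [-1,-0.15,0,0.16,0]
    - [-1,-0.15,0,0.21,0]
    - [-1,-0.15,0,0.26,0]
    - [-1,-0.15,0,0.3,0]
    - [-1,-0.15,0,0.3,0]
    - [-1,-0.15,0,0.3,0]

```text
time_s: 7.35
tool_pos: [0.5911, -0.2833, 0.2312]
tool_rot: [-174.5, 89.9, 109.4]
force: [0.3, 0.4, -0.4]
grip_width: 0.0005
```

```bash
python3 look.py 6
```

```text
[ 0.28  0.39 -0.38]
top cover 0.96 [378.1, 152.4] 539 [0.694, -0.124, 0.008] [0.725, -0.11, 0.063] [0.761, -0.102, 0.071]
top cover 0.69 [320.4, 237.8] 1209 [0.526, -0.019, 0.015] [0.559, 0.014, 0.017] [0.593, 0.048, 0.026]
top laid_cover 0.88 [228.6, 262.6] 1354 [0.471, 0.153, 0.005] [0.508, 0.189, 0.017] [0.545, 0.228, 0.026]
top block 0.9 [404.2, 254.3] 605 [0.502, -0.171, 0.008] [0.525, -0.149, 0.077] [0.546, -0.136, 0.08]
side cover 0.88 [427.0, 194.7] 863 [0.693, -0.129, -0.001] [0.716, -0.118, 0.049] [0.762, -0.096, 0.07]
side cover 0.87 [299.2, 217.8] 1584 [0.521, -0.023, 0.006] [0.553, 0.009, 0.017] [0.593, 0.048, 0.026]
side laid_cover 0.91 [218.9, 175.7] 1204 [0.468, 0.151, 0.007] [0.504, 0.183, 0.017] [0.542, 0.226, 0.026]
side block 0.66 [362.7, 281.4] 1235 [0.498, -0.173, 0.009] [0.512, -0.159, 0.077] [0.547, -0.141, 0.08]
```

View pics/b6.png

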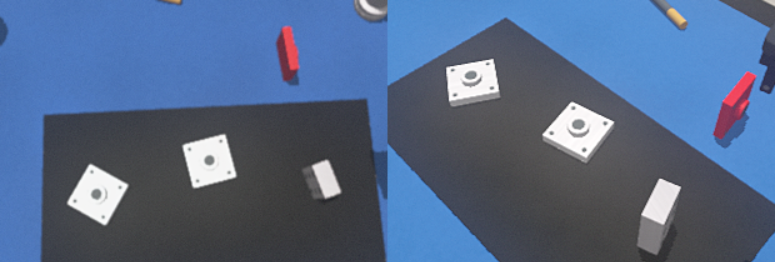

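The tipped cover lies flat, boss up (top half about 209,160). Its centre is at (0.559, 0.014); tipping in place would give (0.557, 0.014). The other two are unmoved and the arm is clear.

```bash
python3 -c "
from h import *
print(env.sign_off())"
```

```text
the job is handed in; nothing more can be done
None
```

The standing cover now lies flat on its plain back with the boss up, and I have handed the job in. I pushed it lightly near its top edge with the closed fingers, from the boss side, and let it fall by itself.

- **Where it lies:** the final pictures put its centre at (0.559, 0.014) m. Tipping exactly in place would give (0.557, 0.014), so it slid about 2 mm at most, which is within the 2 mm camera calibration. Its face is at z = 0.017 and the boss at 0.026, both right for lying flat.
- **Other things:** the flat cover, the setup block and the red look-alike measured the same before and after, within about 2 mm.
- **Forces and time:** wrist force readings stayed within about 1.5 N. The last move ended at 7.35 s, well under the 29 s limit, with the arm clear of everything.
- **Disagreements:** the "cover" network also reported the red look-alike, and once the block at low confidence. It missed the cover in the top view while the arm hid it. I told them apart by colour and position. No check failed.

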